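Make up the two microscopy kits

TASK

Make up the two kits for the microscopy class from the stock lying loose on the bench. The smear kit is the slide box and the square stain bottle, in the long narrow tray; the measuring kit is the eyepiece, the wooden micrometer case and the round dark oil bottle, in the squarish tray. Seat each thing right way up, flat on the floor of the pocket shaped for it, let go, do not knock over the bottles or the eyepiece on the way, and leave the petri dish where it is.

Things in the scene. Friction and masses are not known exactly. Their poses are not given: they have to be found in the camera images.
- slide_box: Black plastic microscope slide box with a white label on its flat lid. Loose, 88 (x) by 56 (y) by 36 mm high. Origin: centre of the underside; z up through the lid, x along the length. It lies flat at the start.
- stain_bottle: Square clear glass stain bottle with white side labels and a round white screw cap. Loose, standing; 88 mm high in all: the square body is 44 by 44 mm and 62 mm high, sides along its x and y; the cap is 30 mm across, from 71 to 88 mm height. Origin: centre of the underside, z up.
- oil_bottle: Small round dark brown immersion-oil bottle with a white label band and a white screw cap. Loose, standing; body 46 mm across and 42 mm high, cap 34 mm across from 50 to 66 mm height. Origin: centre of the underside, z up.
- eyepiece: Microscope eyepiece standing on its bright steel sleeve, loose, 58 mm high: sleeve 30 mm across up to 30 mm, above it the black housing 37 mm across from 30 to 52 mm, then the rubber eyecup 34 narrowing to 31 mm across with the lens on top. Origin: centre of the underside, z up.
- micrometer_case: Small closed wooden case (it holds a stage micrometer) with a brass plate on its lid. Loose, 84 (x) by 36 (y) by 26 mm high. Origin: centre of the underside; z up through the lid, x along the length. It lies flat at the start; the lid does not open.
- smear_tray: Long narrow grey moulded tray, fixed, 205 (x) by 92 (y) by 14 mm high; origin: centre of its underside, z up. Two pockets 7 mm deep, their black floor 7 mm above the bench: oblong for the slide box, 102 (x) by 70 (y) mm, centre x = -40, y = 0 mm; square for the stain bottle, 58 by 58 mm, sides along x and y, centre x = +62, y = 0 mm.
- measuring_tray: Squarish grey moulded tray, fixed, 142 (x) by 150 (y) by 14 mm high; origin: centre of its underside, z up. Three pockets 7 mm deep, black floor 7 mm above the bench: oblong for the case, 50 (x) by 98 (y) mm (case length along tray y), centre x = +38, y = 0 mm; large round for the oil bottle, 60 mm across, centre x = -34, y = +36; small round for the eyepiece, 44 mm across, x = -34, y = -42.
- petri_dish: Covered clear petri dish with a tan layer of agar, 61 mm across and 16 mm high, loose among the stock; not part of any kit and to be left alone. Origin: centre of the underside, z up.
There are look-alikes about, which are no part of the job. Leave any blue look-alike of the stain_bottle alone.

How it is judged:
By the outcome, as a careful person would: the job done as asked, in the order asked, and still so for the second after the job is handed in, with the robot touching nothing.
It also fails if it takes over 128 s, if anything falls off the work surface, if the arm or the gripper's body presses on something with over 40 N, if the wrist force passes 120 N, or if a joint passes its speed limit or range.

ROBOT

A 6-joint arm with a two-finger parallel gripper is mounted at the origin on the work surface. World frame = base frame: x ahead of the robot, y to its left, z up, the work surface at z = 0. Lengths are in m, angles in rad, forces in N, time in s.
With the tool pointing down it reaches from about 0.25 to 0.775 m from the base axis. Payload 4 kg.
Tool frame: the origin (TCP) lies at the very end of the fingers, on their centre line; the grasp point (between the pads) lies 19 mm behind it; x points along the fingers, z is the direction in which the jaws open and shut, and the axes are right-handed (so a half turn about x gives the same grasp; the last joint's range is limited). The gripper opens to 85 mm and grips with 20 to 120 N. Pads are 22 mm wide; open, the fingers measure 114 mm over their backs; the gripper's body (76 mm by 85 mm) begins 54 mm behind the grasp point. The pads swing forward as they close: fully open they stand 13 mm farther back than shut.
Start: joints at [1.083, 0.087, 1.371, -0, 1.684, -0.103], TCP at [0.206, 0.51, 0.231] pointing down, gripper open.
Joint ranges: [-3.1, 3.1], [-0.76, 2.03], [0.27, 2.55], [-1.08, 4.22], [0.17, 2.65], [-2.57, 2.57]. Speed limits (rad/s): [2.79, 2.79, 3.14, 3.14, 3.14, 3.14].

INTERFACE

Orientations are given as a rotation vector (axis times angle).
In Python, from plant import read_state, grab_frame, camera_params, finish_job gives the robot as it stands. The module is installed in compiled form; this text tells all that it offers.
- The arm moves only by the tool apply_moves, never from a script. Its argument "plan" is a list of rows, each a list of 4 numbers: the shift along the tool's x, y, z in m, then the turn about the tool's x in rad. A call has 1 to 12 rows; each row is the pose to reach, as a shift and turn from the pose measured when the call began, along the tool's axes at that moment; what a row does not reach only later rows make up. A row lasts 1/8 s, in which the tool goes at most 62.5 mm and 10.7 degrees, less where a joint would pass 70% of its speed; a pose out of reach is approached as far as the arm can. A call with a gripper value outside its range is refused whole. "gripper" is the opening in per cent of the stroke, from 0 (shut) to 100 (fully open), set as the call begins (left out, the last holds). The fingers move at their own pace and stop on an object; the grip force is fixed at half the most. Time passes only in rows, so rows that repeat a pose let the fingers close. It gives the time, the measured TCP pose, the force and the opening at its end, in the units of the state.
- read_state(): the state, without advancing time (a new reading comes with each control period).
- grab_frame(name): name is "scene" or "top" or "wrist"; returns (picture, depth): 384x512x3 uint8, red, green, blue; 384x512 float32, m along the optical axis (not along the pixel's ray), 0 where there is no reading.
- camera_params(name): a dict with "intrinsics" (3x3 intrinsics, pixels), "xyz" and "attitude" of the camera in the world. Camera axes: x right, y up, looking along -z (the intrinsics and any distortion apply to the point x, -y, -z); pixel columns grow to the right and rows downward; lengths in m; the calibration is good to about 2 mm. A picture is of the moment at which its call begins: read the wrist's pose just before it. camera_params takes no time and is no camera call; for the wrist camera it gives the pose at the moment of the call.
- finish_job(): hands the job in, once; it reports no verdict.
The state is a dict: "t": time; "qpos": joint angles; "dq": joint speeds; "joint_efforts": joint torques, N m; "position": TCP position; "eef_rot": TCP orientation; "force": force on the tool from outside, world axes, zero at the start; "torque": the same for the moment, N m; "grip_width": finger opening in m.
Only numpy, scipy, OpenCV 4.12 (cv2) and the standard library are available. Lean on these libraries where they do the work, as an engineer would, in place of code of your own. Each camera call takes 0.05 s, during which the arm holds its last target.

## Working session

There is one attempt and no reset: what is moved stays moved. The work goes in short steps, Python scripts to look and compute and a tool call to move; the robot and the scene stay as the last step left them, time stands still between calls to the robot, and variables do not carry over. Pictures are saved under pics/ and viewed, and the job is handed in when it is done.

Besides the shell and the picture viewer there is one more tool, called after "Call:" as name(argument=value, ...), one argument or row to a line, values as JSON. apply_moves: Moves the arm, as the interface text tells. Its arguments: {"type":"object","properties":{"plan":{"type":"array","items":{"type":"array","items":{"type":"number"}}},"gripper":{"type":"number"}},"required":["plan"]}

```bash
ls; mkdir -p pics; python3 - <<'E'
from plant import *
import cv2,numpy as np
s=read_state(); print(s)
for n in ["scene","top","wrist"]:
    p=camera_params(n); print(n,p)
    im,d=grab_frame(n); np.savez(f"pics/{n}0.npz",im=im,d=d,K=p["intrinsics"],x=p["xyz"],a=p["attitude"])
    cv2.imwrite(f"pics/{n}0.png",cv2.resize(im[:,:,::-1],(800,600),interpolation=cv2.INTER_CUBIC))
E
```

```text
pics
{'t': 0.0, 'qpos': array([ 1.08292030e+00,  8.79234999e-02,  1.37228506e+00, -2.88106831e-05,
        1.68358666e+00, -1.03114113e-01]), 'dq': array([ 0.00011938, -0.000746  ,  0.00099642,  0.00068709,  0.00103198,
       -0.00094226]), 'joint_efforts': array([ 1.21575208e-04, -3.51880360e+01, -3.13265562e+01, -5.85575594e-05,
        1.12505790e-02, -1.80319427e-05]), 'position': array([0.20621768, 0.50933049, 0.23014071]), 'eef_rot': array([-0.92240781,  1.36898809,  0.92065719]), 'force': array([-0.03936765,  0.15672878, -0.20351239]), 'torque': array([ 0.04491777,  0.04836633, -0.00873231]), 'grip_width': 0.0850326049396489}
scene {'intrinsics': array([[363.20906027,   0.        , 257.48275974],
       [  0.        , 363.20906027, 186.09343894],
       [  0.        ,   0.        ,   1.        ]]), 'xyz': array([ 0.92624012, -0.17670096,  0.64639236]), 'attitude': array([0.50935463, 0.29092227, 1.01474531])}
top {'intrinsics': array([[372.41609256,   0.        , 255.94714219],
       [  0.        , 372.41609256, 188.28552325],
       [  0.        ,   0.        ,   1.        ]]), 'xyz': array([0.43539651, 0.01134242, 0.93363847]), 'attitude': array([ 0.10974694, -0.10102273, -1.57184556])}
wrist {'intrinsics': array([[271.62339211,   0.        , 255.26831874],
       [  0.        , 271.62339211, 194.75648037],
       [  0.        ,   0.        ,   1.        ]]), 'xyz': array([0.1397696 , 0.53670526, 0.37196045]), 'attitude': array([-0.25446683, -0.16920932,  1.17841431])}
```

View pics/top0.png

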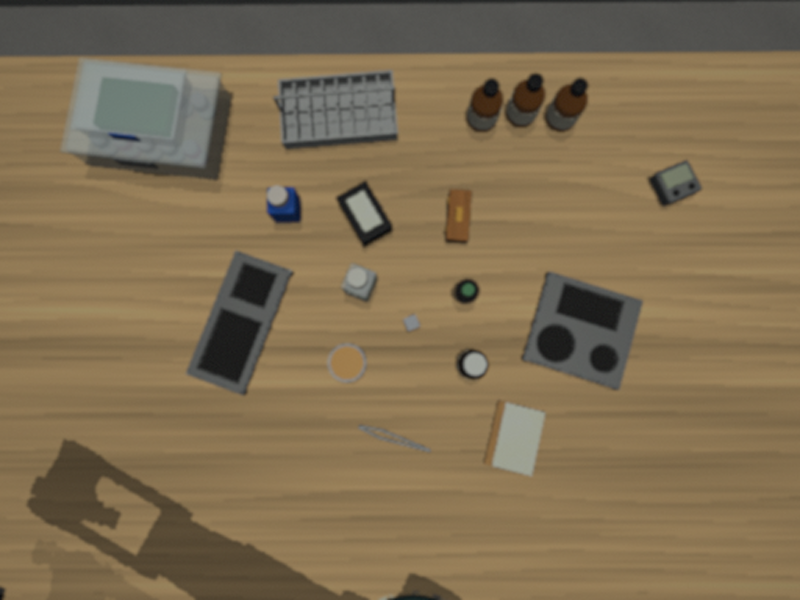

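View pics/scene0.png

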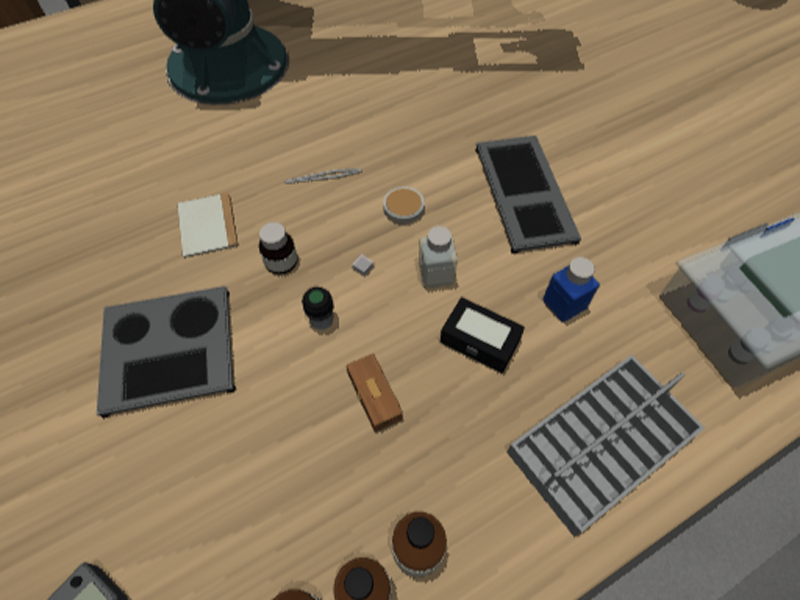

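View pics/wrist0.png

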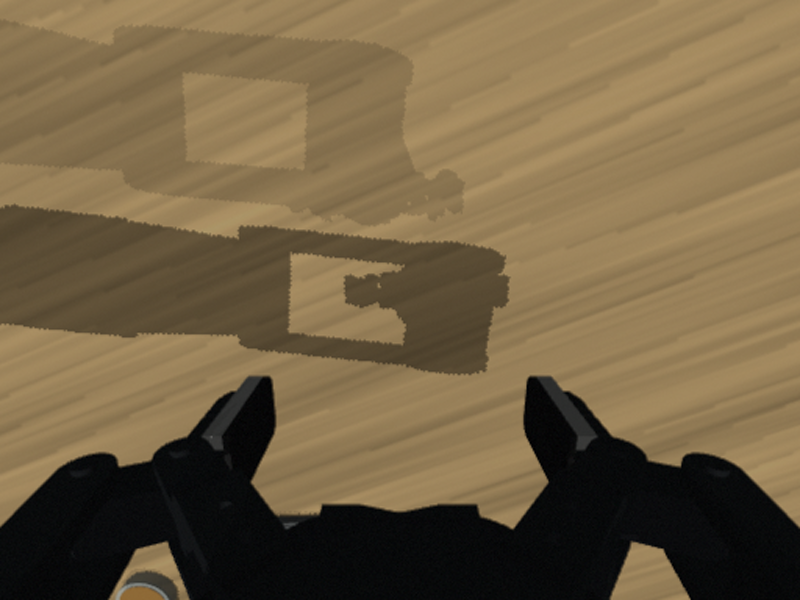

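Top view (800x600 px) candidates:
- **Stain bottle:** the clear bottle at (359,281). The blue look-alike at (283,204) is to be left alone.
- **Oil bottle:** the small dark bottle with the white cap at (474,364). The brown reagent bottles at (486,105), (526,98) and (567,102) are not it.
- **Eyepiece:** (467,290), with the green lens.
- **Slide box:** black with a white label, (364,213). The slide rack at (338,108) and the notebook at (517,438) are not it.
- **Case:** wooden, (458,215).
- **Petri dish:** (347,362).
- **Trays:** smear tray at (240,322), measuring tray at (582,330).

Next I'll measure them and check the choice in a close crop.

```bash
cat > h.py <<'E'
import numpy as np, cv2
from scipy.spatial.transform import Rotation as R
def load(f):
    z=np.load(f); return z["im"],z["d"],z["K"],z["x"],R.from_rotvec(z["a"]).as_matrix()
def world(d,K,x,A,uv=None):
    v,u=np.mgrid[0:384,0:512]
    P=np.stack([(u-K[0,2])/K[0,0]*d,-(v-K[1,2])/K[1,1]*d,-d],-1)
    return P@A.T+x
def ray(uv,K,x,A,z):
    uv=np.atleast_2d(uv).astype(float)
    r=np.stack([(uv[:,0]-K[0,2])/K[0,0],-(uv[:,1]-K[1,2])/K[1,1],-np.ones(len(uv))],-1)@A.T
    return x+r*((z-x[2])/r[:,2])[:,None]
def proj(P,K,x,A):
    c=(np.atleast_2d(P)-x)@A
    return np.stack([K[0,0]*c[:,0]/-c[:,2]+K[0,2],K[1,1]*-c[:,1]/-c[:,2]+K[1,2]],-1)
E
python3 - <<'E'
from h import *
from plant import read_state
s=read_state(); print(R.from_rotvec(s["eef_rot"]).as_matrix().round(4))
for n in ["top","scene"]:
    im,d,K,x,A=load(f"pics/{n}0.npz"); P=world(d,K,x,A)
    z=P[...,2]; ok=(d>0)
    m=ok&(P[...,0]>.2)&(P[...,0]<.75)&(abs(P[...,1])<.4)
    bench=m&(abs(z)<.006); 
    c=np.linalg.lstsq(np.c_[P[bench][:,:2],np.ones(bench.sum())],P[bench][:,2],rcond=None)[0]; print(n,"bench plane",c, "zmed",np.median(z[bench]))
    mm=(m&(z>.006)).astype(np.uint8)
    k,l,st,ce=cv2.connectedComponentsWithStats(mm)
    for i in range(1,k):
        if st[i,4]<15: continue
        q=P[l==i]; t=np.percentile(q[:,2],95); top=q[q[:,2]>t-.004]
        print(i,"px",ce[i].round(),"n",st[i,4],"mid",((q.min(0)+q.max(0))/2).round(4)[:2],"ztop",t.round(4),"topmid",((top.min(0)+top.max(0))/2).round(4)[:2],"top size",(top.max(0)-top.min(0))[:2].round(3))
im=load("pics/top0.npz")[0]
cv2.imwrite("pics/crop0.png",cv2.resize(im[110:260,110:420,::-1],None,fx=2.5,fy=2.5,interpolation=cv2.INTER_CUBIC))
E
```

```text
[[-8.000e-04 -9.269e-01  3.754e-01]
 [-1.600e-03  3.754e-01  9.269e-01]
 [-1.000e+00  2.000e-04 -1.800e-03]]
top bench plane [-0.00072497 -0.00119086  0.00096355] zmed 0.0006097488400387818
2 px [419. 116.] n 44 mid [ 0.7401 -0.3965] ztop 0.0318 topmid [ 0.7431 -0.3968] top size [0.013 0.004]
3 px [233. 137.] n 841 mid [0.6892 0.0741] ztop 0.0391 topmid [0.6905 0.0739] top size [0.097 0.087]
6 px [181. 131.] n 474 mid [0.6999 0.2019] ztop 0.0893 topmid [0.7007 0.2019] top size [0.029 0.027]
7 px [293. 138.] n 509 mid [ 0.6865 -0.0762] ztop 0.0292 topmid [ 0.6873 -0.0757] top size [0.083 0.039]
11 px [152. 206.] n 3113 mid [0.5184 0.2738] ztop 0.0161 topmid [0.5169 0.2742] top size [0.227 0.161]
13 px [229. 181.] n 402 mid [0.5741 0.0808] ztop 0.09 topmid [0.576  0.0802] top size [0.028 0.028]
15 px [373. 211.] n 3684 mid [ 0.5021 -0.2727] ztop 0.017 topmid [ 0.5017 -0.2702] top size [0.185 0.191]
16 px [298. 186.] n 203 mid [ 0.5605 -0.0849] ztop 0.0615 topmid [ 0.5609 -0.0859] top size [0.029 0.028]
19 px [263. 206.] n 82 mid [5.153e-01 2.000e-04] ztop 0.016 topmid [5.14e-01 2.00e-0
[... 874 characters left out ...]
00e-04] ztop 0.0138 topmid [ 5.154e-01 -3.000e-04] top size [0.025 0.027]
91 px [366. 185.] n 932 mid [0.7031 0.2018] ztop 0.0878 topmid [0.7022 0.2025] top size [0.03 0.03]
94 px [105. 224.] n 4837 mid [ 0.5043 -0.2708] ztop 0.0143 topmid [ 0.504  -0.2705] top size [0.187 0.192]
95 px [203. 196.] n 413 mid [ 0.5634 -0.086 ] ztop 0.0587 topmid [ 0.5618 -0.0855] top size [0.032 0.031]
96 px [308. 214.] n 1493 mid [0.6915 0.0747] ztop 0.0369 topmid [0.6909 0.0753] top size [0.1   0.089]
97 px [239. 251.] n 952 mid [ 0.6878 -0.0763] ztop 0.0268 topmid [ 0.6875 -0.077 ] top size [0.086 0.041]
98 px [ 71. 378.] n 67 mid [ 0.7418 -0.3965] ztop 0.0297 topmid [ 0.7422 -0.3968] top size [0.015 0.006]
```

View pics/crop0.png

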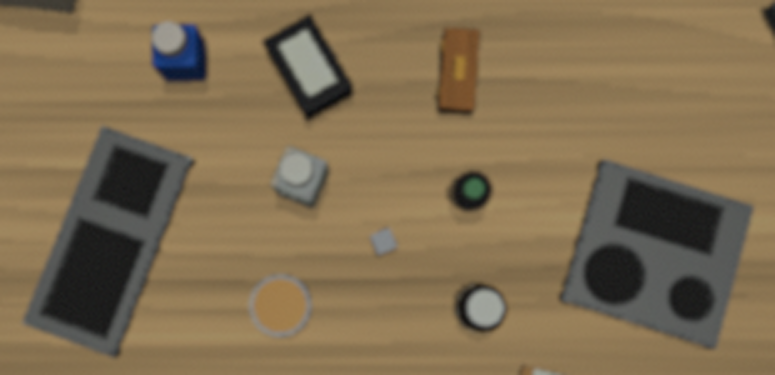

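The crop shows the clear square bottle, black slide box, wooden case, green-lens eyepiece and small white-capped oil bottle as distinct items. The blue bottle is apart at upper left. Next are the orientations and pocket centres.

```bash
cat > meas.py <<'E'
from h import *
def rect(q):
    (c,s,a)=cv2.minAreaRect((q[:,:2]*1000).astype(np.float32))
    if s[0]<s[1]: s=(s[1],s[0]); a+=90
    return np.round(c,1),np.round(s,1),round((a+90)%180-90,2)   # yaw of long side deg
if __name__=="__main__":
  for n in ["top","scene"]:
    im,d,K,x,A=load(f"pics/{n}0.npz"); P=world(d,K,x,A)
    hsv=cv2.cvtColor(im,cv2.COLOR_RGB2HSV)
    def near(cx,cy,r): return (d>0)&(np.hypot(P[...,0]-cx,P[...,1]-cy)<r)
    print(n)
    for name,cx,cy,h,r in [("slide",.690,.0745,.036,.07),("case",.687,-.076,.026,.06),("smear",.5185,.2735,.014,.135),("meas",.503,-.2715,.014,.13)]:
        # silhouette corners of top face: colour-free, by depth top band
        m=near(cx,cy,r)&(P[...,2]>h-.006)&(P[...,2]<h+.006)
        q=P[m]; print(name,rect(q),q[:,2].mean().round(4))
    m=near(.5765,.0802,.04)&(P[...,2]>.045)&(P[...,2]<.07); print("stain sh",rect(P[m]),m.sum())
    # pockets: dark
    for nm,cx,cy,r in [("smear",.5185,.2735,.11),("meas",.503,-.2715,.09)]:
        m=near(cx,cy,r)&(hsv[...,2]<45)&(P[...,2]<.02)
        k,l,st,ce=cv2.connectedComponentsWithStats(m.astype(np.uint8))
        for i in range(1,k):
            if st[i,4]<60: continue
            cs,_=cv2.findContours((l==i).astype(np.uint8),cv2.RETR_EXTERNAL,cv2.CHAIN_APPROX_NONE)
            q=ray(max(cs,key=len)[:,0],K,x,A,.0085); print("  pocket",nm,rect(q),st[i,4])
E
python3 meas.py
```

```text
top
slide (array([689.5,  74.1]), array([87.7, 56.7]), 30.12) 0.0364
case (array([686.8, -76.4]), array([84.2, 38.1]), -6.03) 0.0265
smear (array([517.3, 273.8]), array([211.3,  99.4]), -20.03) 0.0125
meas (array([ 502.5, -271.6]), array([157.2, 148.7]), 72.01) 0.0133
stain sh (array([575.3,  80.8]), array([44.5, 44.2]), -22.54) 209
  pocket smear (array([576.9, 252.8]), array([54. , 53.4]), 70.1) 449
  pocket smear (array([480.5, 287.9]), array([97.6, 66.1]), -20.36) 1042
  pocket meas (array([ 539.3, -285.9]), array([94.3, 46.1]), 72.26) 686
  pocket meas (array([ 481.4, -228.7]), array([54.6, 51.9]), 89.79) 398
  pocket meas (array([ 457.7, -304. ]), array([39.1, 37.3]), -46.49) 206
scene
slide (array([691.1,  74.5]), array([87.9, 56.9]), 30.0) 0.0352
case (array([687.9, -77.3]), array([84.7, 36.9]), -4.53) 0.025
smear (array([517.9, 274.2]), array([213.3,  99.9]), -19.97) 0.0123
meas (array([ 503.4, -271.3]), array([157.5, 149.9]), 71.74) 0.0124
stain sh (array([577.4,  80.7]), array([44.8, 44.6]), -21.98) 331
  pocket smear (array([477.4, 291. ]), array([99.3, 70. ]), -20.05) 880
  pocket smear (array([572.9, 256.8]), array([58.7, 57.6]), 70.21) 491
  pocket meas (array([ 479.5, -226.5]), array([59.1, 55.5]), 59.79) 576
  pocket meas (array([ 455. , -300.8]), array([43.2, 40.6]), 59.79) 323
  pocket meas (array([ 536.3, -282.9]), array([97.8, 50. ]), 72.37) 1182
```

The two views agree within about 2 mm, and the pocket centres match the tray poses. Both tray views give smear centre (0.518,0.274) at yaw -20° and measuring centre (0.503,-0.2715) at yaw -18°. A helper will turn a world goal into tool-axis shifts.

```bash
cat > go.py <<'E'
# usage: go.py x y z jawyaw_deg   (mm) -> shift in tool axes, turn
import sys; from h import *; from plant import read_state
s=read_state(); M=R.from_rotvec(s["eef_rot"]).as_matrix(); p=s["position"]
yaw=np.degrees(np.arctan2(M[1,2],M[0,2]))
x,y,z,w=map(float,sys.argv[1:5])
d=M.T@(np.array([x,y,z])/1000-p)
t=-(w-yaw)
print("t",round(s["t"],2),"pos",(p*1000).round(1),"yaw",yaw.round(2),"tilt",np.degrees(np.arccos(-M[2,0])).round(2),"grip",round(s["grip_width"]*1000,1))
print("shift",d.round(4),"turn",np.radians(t).round(4),"dist",np.linalg.norm(d).round(3),"rows>=",int(np.ceil(max(np.linalg.norm(d)/.0625,abs(t)/10.7))))
E
python3 go.py 690.3 74.3 170 120
```

```text
t 0.15 pos [206.3 509.4 230.4] yaw 67.95 tilt 0.1 grip 85.6
shift [ 0.0607 -0.612  -0.2215] turn -0.9084 dist 0.654 rows>= 11
```

Call:
apply_moves(
  plan=[
    [0.005, -0.05, -0.018, -0.08],
    [0.01, -0.1, -0.037, -0.16],
    [0.015, -0.157, -0.057, -0.24],
    [0.02, -0.214, -0.077, -0.33],
    [0.025, -0.27, -0.098, -0.42],
    [0.03, -0.327, -0.118, -0.5],
    [0.036, -0.384, -0.139, -0.6],
    [0.041, -0.44, -0.159, -0.68],
    [0.047, -0.497, -0.18, -0.76],
    [0.053, -0.555, -0.2, -0.84],
    [0.0607, -0.612, -0.2215, -0.9084],
    [0.0607, -0.612, -0.2215, -0.9084],
  ],
  gripper=100,
)

```text
t: 1.65
position: [0.6917, 0.07, 0.1656]
eef_rot: [-1.578, 0.924, 1.585]
force: [-0.9, -0.0, -0.3]
grip_width: 0.0855
```

```bash
python3 go.py 690.3 74.3 170 120; python3 - <<'E'
from plant import *
import cv2,numpy as np
p=camera_params("wrist"); im,d=grab_frame("wrist"); np.savez("pics/w1.npz",im=im,d=d,K=p["intrinsics"],x=p["xyz"],a=p["attitude"])
cv2.imwrite("pics/w1.png",im[:,:,::-1])
E
```

```text
t 1.65 pos [691.7  70.  165.6] yaw 119.68 tilt 0.38 grip 85.5
shift [-0.0044 -0.0009  0.0044] turn -0.0055 dist 0.006 rows>= 1
```

View pics/w1.png

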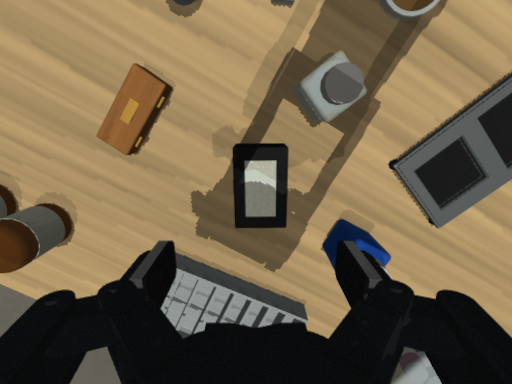

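The wrist view shows the slide box at about (260,186), square to the jaws and near their centre line. The case is at (134,110) and the clear bottle at (333,88). I'll measure the box from this view too.

```bash
python3 - <<'E'
from meas import *
im,d,K,x,A=load("pics/w1.npz"); P=world(d,K,x,A)
def near(cx,cy,r): return (d>0)&(np.hypot(P[...,0]-cx,P[...,1]-cy)<r)
for name,cx,cy,h,r in [("slide",.690,.0745,.036,.07),("case",.687,-.076,.026,.06)]:
    q=P[near(cx,cy,r)&(abs(P[...,2]-h)<.006)]; print(name,rect(q),q[:,2].mean())
q=P[near(.577,.08,.03)&(P[...,2]>.08)]; print("cap",rect(q))
b=P[near(.69,.07,.15)&(abs(P[...,2])<.008)]; print("bench",np.median(b[:,2]))
E
python3 go.py 690.3 74.3 7 120
```

```text
slide (array([690.2,  74.8]), array([87.6, 56.1]), 30.29) 0.035149205628061106
case (array([687.3, -77.2]), array([83.9, 38. ]), -5.34) 0.02492257335735845
cap (array([576. ,  80.6]), array([29.4, 28.9]), -65.68)
bench -0.0009313664703471669
t 1.7 pos [690.6  72.4 167. ] yaw 119.8 tilt 0.32 grip 85.6
shift [ 0.16   -0.0016  0.0016] turn -0.0035 dist 0.16 rows>= 3
```

Call:
apply_moves(
  plan=[
    [0.0, -0.001, 0.0016, 0],
    [0.03, -0.001, 0.0016, 0],
    [0.03, -0.001, 0.0016, 0],
  ],
)

```text
t: 2.08
position: [0.688, 0.0757, 0.1345]
eef_rot: [-1.576, 0.923, 1.592]
force: [-0.4, -0.2, -0.8]
grip_width: 0.0854
```

```bash
python3 go.py 690.3 74.5 7 120.2
```

```text
t 2.08 pos [688.   75.7 134.5] yaw 119.9 tilt 0.64 grip 85.4
shift [ 0.1275 -0.0027 -0.0028] turn -0.0052 dist 0.128 rows>= 3
```

Call:
apply_moves(
  plan=[
    [0.03, -0.0025, -0.0028, -0.005],
    [0.06, -0.0025, -0.0028, -0.005],
    [0.09, -0.0025, -0.0028, -0.005],
    [0.09, -0.0025, -0.0028, -0.005],
    [0.09, -0.0025, -0.0028, -0.005],
    [0.09, -0.0025, -0.0028, -0.005],
  ],
)

```text
t: 2.82
position: [0.692, 0.0747, 0.0475]
eef_rot: [-1.583, 0.916, 1.592]
force: [-0.5, -0.9, 0.1]
grip_width: 0.0855
```

```bash
python3 go.py 690.3 74.5 7 120.2
```

```text
t 2.83 pos [692.   74.7  47.5] yaw 120.21 tilt 0.37 grip 85.5
shift [0.0405 0.0013 0.0006] turn 0.0002 dist 0.041 rows>= 1
```

Call:
apply_moves(
  plan=[
    [0.02, 0.001, 0.0005, 0],
    [0.04, 0.001, 0.0005, 0],
    [0.04, 0.001, 0.0005, 0],
    [0.04, 0.001, 0.0005, 0],
  ],
)

```text
t: 3.32
position: [0.6903, 0.0745, 0.0067]
eef_rot: [-1.582, 0.917, 1.593]
force: [-0.2, 0.4, 0.2]
grip_width: 0.0856
```

```bash
python3 go.py 690.3 74.5 7 120.2
```

```text
t 3.33 pos [690.3  74.5   6.7] yaw 120.21 tilt 0.45 grip 85.6
shift [-0.0003  0.     -0.    ] turn 0.0001 dist 0.0 rows>= 1
```

Right on the goal. I'll close now.

Call:
apply_moves(
  plan=[
    [0, 0, 0, 0],
    [0, 0, 0, 0],
    [0, 0, 0, 0],
    [0, 0, 0, 0],
    [0, 0, 0, 0],
    [0, 0, 0, 0],
    [0, 0, 0, 0],
    [0, 0, 0, 0],
  ],
  gripper=0,
)

```text
t: 4.32
position: [0.691, 0.0746, 0.0077]
eef_rot: [-1.583, 0.916, 1.591]
force: [0.6, 0.6, 5.4]
grip_width: 0.0549
```

```bash
python3 go.py 480.1 287.8 150 70
```

```text
t 4.33 pos [691.   74.6   7.7] yaw 120.21 tilt 0.34 grip 54.9
shift [-0.1413  0.0758  0.2907] turn 0.8763 dist 0.332 rows>= 6
```

Call:
apply_moves(
  plan=[
    [-0.02, 0, 0, 0],
    [-0.06, 0, 0, 0],
    [-0.1, 0, 0, 0],
    [-0.14, 0.008, 0.03, 0.08],
    [-0.14, 0.018, 0.07, 0.2],
    [-0.14, 0.03, 0.115, 0.34],
    [-0.14, 0.041, 0.16, 0.48],
    [-0.14, 0.053, 0.205, 0.62],
    [-0.14, 0.065, 0.25, 0.76],
    [-0.14, 0.0758, 0.2907, 0.876],
    [-0.14, 0.0758, 0.2907, 0.876],
    [-0.14, 0.0758, 0.2907, 0.876],
  ],
)

```text
t: 5.82
position: [0.4801, 0.2875, 0.1489]
eef_rot: [-0.949, 1.36, 0.951]
force: [0.9, -0.5, -1.4]
grip_width: 0.0551
```

```bash
python3 go.py 480.1 287.8 14 70;  python3 - <<'E'
from plant import *
import cv2,numpy as np
p=camera_params("wrist"); im,d=grab_frame("wrist"); np.savez("pics/w2.npz",im=im,d=d,K=p["intrinsics"],x=p["xyz"],a=p["attitude"])
cv2.imwrite("pics/w2.png",im[:,:,::-1])
E
```

```text
t 5.83 pos [480.1 287.5 148.9] yaw 70.07 tilt 0.34 grip 55.1
shift [ 0.1349 -0.0005  0.0008] turn 0.0012 dist 0.135 rows>= 3
```

View pics/w2.png

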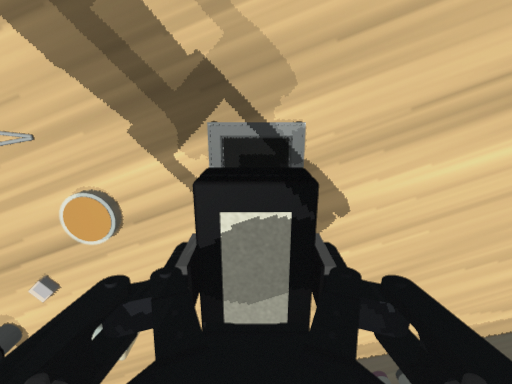

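The box is held square over the tray, with the tray's black pocket visible beyond it at (255,150). I'll lower it.

Call:
apply_moves(
  plan=[
    [0.04, -0.0005, 0.0005, 0.001],
    [0.08, -0.0005, 0.0005, 0.001],
    [0.11, -0.0005, 0.0005, 0.001],
    [0.125, -0.0005, 0.0005, 0.001],
    [0.13, -0.0005, 0.0005, 0.001],
    [0.134, -0.0005, 0.0005, 0.001],
    [0.134, -0.0005, 0.0005, 0.001],
    [0.134, -0.0005, 0.0005, 0.001],
  ],
)

```text
t: 6.88
position: [0.481, 0.2876, 0.0158]
eef_rot: [-0.947, 1.358, 0.949]
force: [0.0, 1.0, -1.1]
grip_width: 0.0551
```

```bash
python3 go.py 480.1 287.8 14 70; python3 -c "
from plant import *;print(read_state()['force'])"
```

```text
t 6.88 pos [481.  287.6  15.8] yaw 69.96 tilt 0.23 grip 55.1
shift [ 0.0018  0.0009 -0.0001] turn -0.0008 dist 0.002 rows>= 1
[ 0.02993615  1.03747333 -1.13860996]
```

Call:
apply_moves(
  plan=[
    [0.001, 0, 0, 0],
    [0.002, 0, 0, 0],
    [0.002, 0, 0, 0],
    [0.002, 0, 0, 0],
  ],
)

```text
t: 7.38
position: [0.4815, 0.2878, 0.0148]
eef_rot: [-0.947, 1.357, 0.949]
force: [-0.8, -1.1, 5.9]
grip_width: 0.0547
```

Call:
apply_moves(
  plan=[
    [0, 0, 0, 0],
    [0, 0, 0, 0],
    [0, 0, 0, 0],
    [0, 0, 0, 0],
    [0, 0, 0, 0],
    [-0.02, 0, 0, 0],
    [-0.06, 0, 0, 0],
    [-0.1, 0, 0, 0],
    [-0.14, 0, 0, 0],
    [-0.16, 0, 0, 0],
    [-0.16, 0, 0, 0],
  ],
  gripper=90,
)

```text
t: 8.75
position: [0.483, 0.2884, 0.1771]
eef_rot: [-0.947, 1.352, 0.948]
force: [0.0, -0.4, -0.4]
grip_width: 0.077
```

```bash
python3 go.py 576.2 80.6 150 67.7;  python3 - <<'E'
from plant import *
import cv2,numpy as np
for n in ["wrist","top"]:
    p=camera_params(n); im,d=grab_frame(n); np.savez(f"pics/{n}3.npz",im=im,d=d,K=p["intrinsics"],x=p["xyz"],a=p["attitude"])
    cv2.imwrite(f"pics/{n}3.png",im[:,:,::-1])
from meas import *
im,d,K,x,A=load("pics/wrist3.npz"); P=world(d,K,x,A)
def near(cx,cy,r): return (d>0)&(np.hypot(P[...,0]-cx,P[...,1]-cy)<r)
m=near(.48,.288,.07)&(P[...,2]>.03)&(P[...,2]<.06);q=P[m];print(rect(q),np.percentile(q[:,2],[2,50,98]))
c=np.linalg.lstsq(np.c_[q[:,:2],np.ones(len(q))],q[:,2],rcond=None)[0]; print("slopes",c)
E
```

```text
t 8.75 pos [483.  288.4 177.1] yaw 69.96 tilt 0.14 grip 77.0
shift [ 0.0269 -0.1587 -0.1633] turn 0.0394 dist 0.229 rows>= 4
(array([481. , 287.7]), array([87.8, 57.3]), -20.06) [0.03992787 0.04215239 0.04355255]
slopes [0.00635431 0.00226008 0.03836177]
```

View pics/wrist3.png

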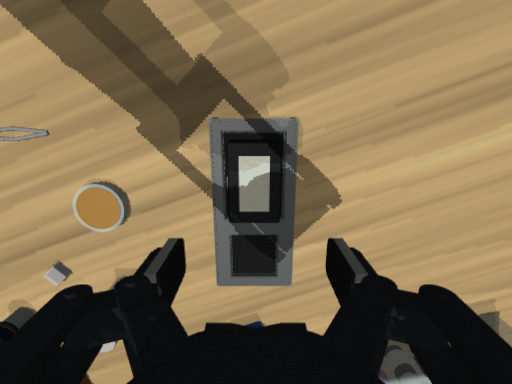

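The slide box is seated: lid at about 42 mm (expected 43), level, yaw -20.1°. On to the stain bottle.

Call:
apply_moves(
  plan=[
    [0.004, -0.03, -0.031, 0.01],
    [0.01, -0.07, -0.072, 0.02],
    [0.015, -0.105, -0.11, 0.03],
    [0.02, -0.138, -0.142, 0.039],
    [0.026, -0.158, -0.163, 0.039],
    [0.026, -0.1587, -0.1633, 0.039],
    [0.026, -0.1587, -0.1633, 0.039],
    [0.026, -0.1587, -0.1633, 0.039],
  ],
  gripper=100,
)

```text
t: 9.85
position: [0.574, 0.0811, 0.1473]
eef_rot: [-0.918, 1.372, 0.922]
force: [0.1, 0.5, -0.3]
grip_width: 0.0856
```

```bash
python3 go.py 576.2 80.6 24 67.7;  python3 - <<'E'
from plant import *
import cv2,numpy as np
n="wrist"
p=camera_params(n); im,d=grab_frame(n); np.savez(f"pics/{n}4.npz",im=im,d=d,K=p["intrinsics"],x=p["xyz"],a=p["attitude"])
cv2.imwrite(f"pics/{n}4.png",im[:,:,::-1])
from meas import *
im,d,K,x,A=load("pics/wrist4.npz"); P=world(d,K,x,A)
def near(cx,cy,r): return (d>0)&(np.hypot(P[...,0]-cx,P[...,1]-cy)<r)
q=P[near(.576,.0806,.04)&(P[...,2]>.05)&(P[...,2]<.068)];print("body",rect(q),len(q))
q=P[near(.576,.0806,.04)&(P[...,2]>.083)];print("cap",rect(q),len(q))
q=P[near(.561,-.086,.03)&(P[...,2]>.052)];print("eyep",rect(q),len(q))
q=P[near(.449,-.093,.03)&(P[...,2]>.06)];print("oil",rect(q),len(q))
E
```

```text
t 9.85 pos [574.   81.1 147.3] yaw 67.82 tilt 0.26 grip 85.6
shift [ 0.1233 -0.0027  0.0006] turn 0.002 dist 0.123 rows>= 2
body (array([575.3,  81.4]), array([43.7, 43.4]), 67.15) 1247
cap (array([572.2,  82.2]), array([79.8, 36.7]), 67.77) 17914
eyep (array([560.7, -84.1]), array([32. , 31.8]), -9.47) 925
oil (array([452.9, -85.8]), array([33.2, 19. ]), -33.76) 870
```

View pics/wrist4.png

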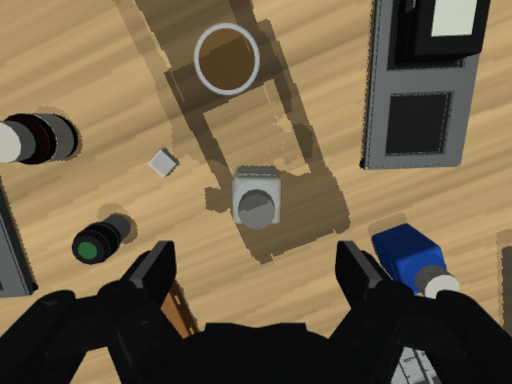

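The clear bottle sits between the jaws at (257,197), square to them, and the blue one is apart at right. I'll go down to z = 24 mm.

Call:
apply_moves(
  plan=[
    [0.03, -0.0025, 0.0006, 0.004],
    [0.07, -0.0025, 0.0006, 0.004],
    [0.1, -0.0025, 0.0006, 0.004],
    [0.115, -0.0025, 0.0006, 0.004],
    [0.115, -0.0025, 0.0006, 0.004],
    [0.115, -0.0025, 0.0006, 0.004],
  ],
)

```text
t: 10.65
position: [0.5774, 0.0809, 0.0343]
eef_rot: [-0.917, 1.37, 0.917]
force: [-0.2, -0.5, 0.7]
grip_width: 0.0853
```

```bash
python3 go.py 575.9 80.9 24 67.5
```

```text
t 10.65 pos [577.4  80.9  34.3] yaw 67.61 tilt 0.06 grip 85.3
shift [ 0.0103  0.0014 -0.0006] turn 0.002 dist 0.01 rows>= 1
```

Call:
apply_moves(
  plan=[
    [0.01, 0.001, -0.0005, 0.002],
    [0.01, 0.001, -0.0005, 0.002],
    [0.01, 0.001, -0.0005, 0.002],
  ],
)

```text
t: 11.02
position: [0.5764, 0.0807, 0.0245]
eef_rot: [-0.915, 1.371, 0.915]
force: [0.1, 0.2, -0.5]
grip_width: 0.0854
```

Call:
apply_moves(
  plan=[
    [0, 0, 0, 0],
    [0, 0, 0, 0],
    [0, 0, 0, 0],
    [0, 0, 0, 0],
    [0, 0, 0, 0],
    [0, 0, 0, 0],
    [0, 0, 0, 0],
    [0, 0, 0, 0],
    [0, 0, 0, 0],
  ],
  gripper=0,
)

```text
t: 12.15
position: [0.5767, 0.0807, 0.0248]
eef_rot: [-0.916, 1.37, 0.915]
force: [1.2, -0.0, 2.8]
grip_width: 0.0435
```

```bash
python3 go.py 575.9 252.8 140 70
```

```text
t 12.15 pos [576.7  80.7  24.8] yaw 67.49 tilt 0.03 grip 43.5
shift [-0.1153  0.0666  0.1586] turn -0.0437 dist 0.207 rows>= 4
```

Call:
apply_moves(
  plan=[
    [-0.015, 0, 0, 0],
    [-0.04, 0, 0, 0],
    [-0.075, 0, 0, 0],
    [-0.1, 0.007, 0.016, 0],
    [-0.1, 0.02, 0.046, -0.01],
    [-0.1, 0.034, 0.08, -0.02],
    [-0.1, 0.048, 0.115, -0.03],
    [-0.1, 0.06, 0.144, -0.04],
    [-0.1, 0.0666, 0.1586, -0.0437],
    [-0.1, 0.0666, 0.1586, -0.0437],
    [-0.1, 0.0666, 0.1586, -0.0437],
  ],
)

```text
t: 13.52
position: [0.5759, 0.2516, 0.1246]
eef_rot: [-0.949, 1.356, 0.947]
force: [-0.1, -0.5, -1.5]
grip_width: 0.0436
```

```bash
python3 go.py 575.9 252.8 32 70;  python3 - <<'E'
from plant import *
import cv2,numpy as np
n="wrist"
p=camera_params(n); im,d=grab_frame(n); np.savez(f"pics/{n}5.npz",im=im,d=d,K=p["intrinsics"],x=p["xyz"],a=p["attitude"])
cv2.imwrite(f"pics/{n}5.png",im[:,:,::-1])
E
```

```text
t 13.53 pos [575.9 251.6 124.6] yaw 69.94 tilt 0.08 grip 43.6
shift [0.0926 0.0004 0.0012] turn -0.001 dist 0.093 rows>= 2
```

View pics/wrist5.png

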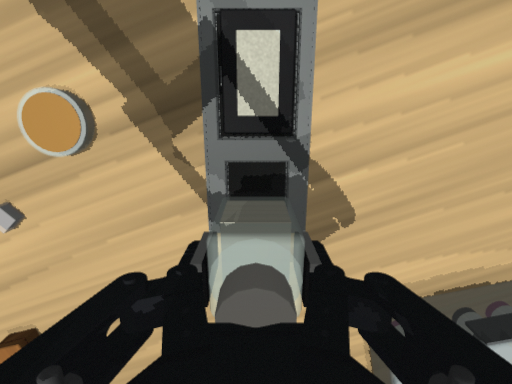

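The bottle is upright in the jaws at (255,270), in line with the square pocket at (257,180). I'll lower it.

Call:
apply_moves(
  plan=[
    [0.03, 0.0004, 0.001, 0],
    [0.06, 0.0004, 0.001, 0],
    [0.078, 0.0004, 0.001, 0],
    [0.086, 0.0004, 0.001, 0],
    [0.091, 0.0004, 0.001, 0],
    [0.093, 0.0004, 0.001, 0],
    [0.093, 0.0004, 0.001, 0],
    [0.093, 0.0004, 0.001, 0],
  ],
)

```text
t: 14.58
position: [0.5763, 0.2527, 0.0325]
eef_rot: [-0.948, 1.354, 0.946]
force: [-0.5, -0.2, -1.6]
grip_width: 0.043
```

```bash
python3 go.py 575.9 252.8 32 70
```

```text
t 14.57 pos [576.3 252.7  32.5] yaw 69.93 tilt 0.08 grip 43.0
shift [ 0.0005  0.0004 -0.    ] turn -0.0013 dist 0.001 rows>= 1
```

Not yet touching (no contact force), so I'll ease it down 1.5 mm and check.

Call:
apply_moves(
  plan=[
    [0.001, 0, 0, 0],
    [0.0015, 0, 0, 0],
    [0.0015, 0, 0, 0],
  ],
)

```text
t: 14.95
position: [0.5767, 0.2528, 0.0318]
eef_rot: [-0.949, 1.353, 0.946]
force: [-0.4, 0.0, 2.4]
grip_width: 0.0435
```

Contact. I'll release and rise.

Call:
apply_moves(
  plan=[
    [0, 0, 0, 0],
    [0, 0, 0, 0],
    [0, 0, 0, 0],
    [0, 0, 0, 0],
    [0, 0, 0, 0],
    [-0.02, 0, 0, 0],
    [-0.05, 0, 0, 0],
    [-0.09, 0, 0, 0],
    [-0.12, 0, 0, 0],
    [-0.13, 0, 0, 0],
    [-0.13, 0, 0, 0],
  ],
  gripper=85,
)

```text
t: 16.32
position: [0.5767, 0.253, 0.163]
eef_rot: [-0.949, 1.351, 0.945]
force: [0.3, -0.5, 0.2]
grip_width: 0.0728
```

```bash
python3 go.py 561.2 -85.4 140 70;  python3 - <<'E'
from plant import *
import cv2,numpy as np
n="wrist"
p=camera_params(n); im,d=grab_frame(n); np.savez(f"pics/{n}6.npz",im=im,d=d,K=p["intrinsics"],x=p["xyz"],a=p["attitude"])
cv2.imwrite(f"pics/{n}6.png",im[:,:,::-1])
from meas import *
im,d,K,x,A=load("pics/wrist6.npz"); P=world(d,K,x,A)
def near(cx,cy,r): return (d>0)&(np.hypot(P[...,0]-cx,P[...,1]-cy)<r)
q=P[near(.576,.2528,.04)&(P[...,2]>.06)&(P[...,2]<.073)];print("body",rect(q),len(q))
q=P[near(.576,.2528,.018)&(P[...,2]>.088)];print("cap",rect(q),len(q),np.percentile(q[:,2],[5,50,95]))
E
```

```text
t 16.32 pos [576.7 253.  163. ] yaw 69.93 tilt 0.23 grip 72.8
shift [ 0.0229 -0.1015 -0.3232] turn -0.0012 dist 0.34 rows>= 6
body (array([575.6, 253.7]), array([44. , 43.2]), 70.41) 1026
cap (array([576., 254.]), array([30.3, 29.2]), 77.0) 6601 [0.09363115 0.24471758 0.25447556]
```

View pics/wrist6.png

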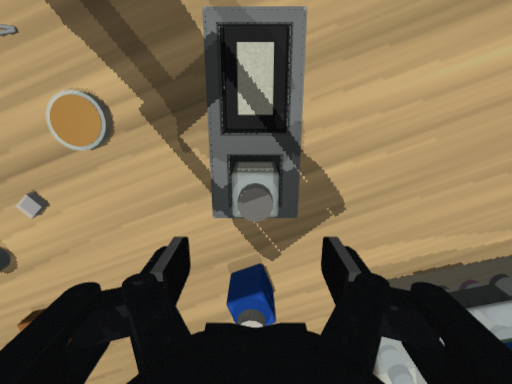

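Stain bottle seated upright and square. On to the eyepiece.

Call:
apply_moves(
  plan=[
    [0.003, -0.01, -0.03, 0],
    [0.006, -0.024, -0.075, 0],
    [0.01, -0.04, -0.125, 0],
    [0.013, -0.055, -0.175, 0],
    [0.016, -0.07, -0.225, 0],
    [0.02, -0.085, -0.272, 0],
    [0.023, -0.098, -0.31, 0],
    [0.023, -0.1015, -0.323, 0],
    [0.023, -0.1015, -0.323, 0],
    [0.023, -0.1015, -0.323, 0],
  ],
  gripper=100,
)

```text
t: 17.62
position: [0.5605, -0.0841, 0.1381]
eef_rot: [-0.948, 1.354, 0.948]
force: [0.5, 0.5, -0.5]
grip_width: 0.0853
```

```bash
cat > look.py <<'E'
import sys; from plant import *; from meas import *
def look(tag,n="wrist"):
    p=camera_params(n); im,d=grab_frame(n); np.savez(f"pics/{tag}.npz",im=im,d=d,K=p["intrinsics"],x=p["xyz"],a=p["attitude"])
    cv2.imwrite(f"pics/{tag}.png",im[:,:,::-1])
    im,d,K,x,A=load(f"pics/{tag}.npz"); P=world(d,K,x,A)
    def f(cx,cy,r,lo,hi):
        q=P[(d>0)&(np.hypot(P[...,0]-cx,P[...,1]-cy)<r)&(P[...,2]>lo)&(P[...,2]<hi)]
        if len(q)<5: return None
        (c,rad)=cv2.minEnclosingCircle((q[:,:2]*1000).astype(np.float32))
        return rect(q),"circ",np.round(c,1),round(rad,1),len(q),"z",np.percentile(q[:,2],[5,50,95]).round(4)
    return f
E
python3 go.py 561.2 -85.4 22 70;  python3 - <<'E'
from look import *
f=look("w7"); print(f(.561,-.0855,.03,.05,.065)); print(f(.561,-.0855,.03,.055,.065))
print("oil",f(.449,-.0934,.03,.06,.075)); print("case",f(.687,-.077,.06,.02,.03))
E
```

```text
t 17.62 pos [560.5 -84.1 138.1] yaw 70.0 tilt 0.03 grip 85.3
shift [ 0.1161 -0.0011 -0.001 ] turn 0.0001 dist 0.116 rows>= 2
((array([560.6, -85. ]), array([36.1, 35.5]), 56.51), 'circ', array([560.8, -85.3]), 18.4, 1252, 'z', array([0.0507, 0.057 , 0.0583]))
((array([560.7, -85.3]), array([31. , 30.9]), -30.06), 'circ', array([560.6, -85.1]), 15.9, 987, 'z', array([0.0559, 0.0572, 0.0584]))
oil ((array([448.9, -93. ]), array([33.2, 33.1]), -86.85), 'circ', array([448.7, -93. ]), 17.0, 1826, 'z', array([0.0638, 0.065 , 0.0662]))
case ((array([687.2, -77.1]), array([85.1, 37.3]), -4.82), 'circ', array([686.8, -76. ]), 44.7, 2158, 'z', array([0.0235, 0.0251, 0.0261]))
```

View pics/w7.png

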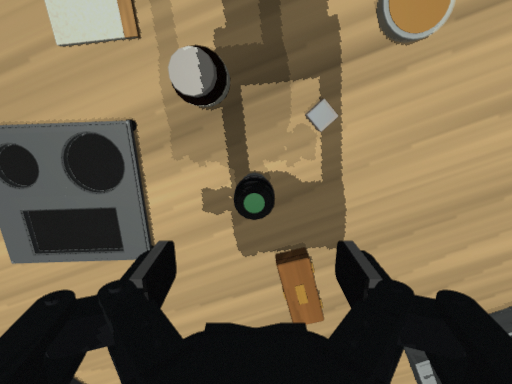

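The eyepiece is centred between the jaws at (254,200), measured at (560.8,-85.2), and its housing size and height match. I'll go down to z = 22 mm.

Call:
apply_moves(
  plan=[
    [0.03, -0.001, -0.001, 0],
    [0.065, -0.001, -0.001, 0],
    [0.095, -0.001, -0.001, 0],
    [0.106, -0.001, -0.001, 0],
    [0.106, -0.001, -0.001, 0],
    [0.106, -0.001, -0.001, 0],
  ],
)

```text
t: 18.42
position: [0.5626, -0.0852, 0.0341]
eef_rot: [-0.951, 1.351, 0.946]
force: [0.1, -0.6, 0.6]
grip_width: 0.0854
```

```bash
python3 go.py 560.8 -85.2 22 70
```

```text
t 18.43 pos [562.6 -85.2  34.1] yaw 70.06 tilt 0.24 grip 85.4
shift [ 0.0121  0.0017 -0.0006] turn 0.0011 dist 0.012 rows>= 1
```

Call:
apply_moves(
  plan=[
    [0.006, 0.001, -0.0005, 0],
    [0.012, 0.001, -0.0005, 0],
    [0.012, 0.001, -0.0005, 0],
    [0.012, 0.001, -0.0005, 0],
  ],
  gripper=60,
)

```text
t: 18.92
position: [0.5614, -0.0854, 0.022]
eef_rot: [-0.951, 1.351, 0.946]
force: [-0.3, -0.1, -0.2]
grip_width: 0.051
```

Call:
apply_moves(
  plan=[
    [0, 0, 0, 0],
    [0, 0, 0, 0],
    [0, 0, 0, 0],
    [0, 0, 0, 0],
    [0, 0, 0, 0],
    [0, 0, 0, 0],
    [0, 0, 0, 0],
    [0, 0, 0, 0],
  ],
  gripper=0,
)

```text
t: 19.92
position: [0.5618, -0.0856, 0.0224]
eef_rot: [-0.952, 1.351, 0.946]
force: [0.0, -0.6, 3.9]
grip_width: 0.0357
```

```bash
python3 go.py 457.7 -300.9 100 70;python3 - <<'E'
from look import *
f=look("w8"); print(f(.561,-.0855,.03,.055,.065))
E
```

```text
t 19.93 pos [561.8 -85.6  22.4] yaw 70.05 tilt 0.28 grip 35.7
shift [-0.0779  0.024  -0.2379] turn 0.0009 dist 0.251 rows>= 5
((array([561.2, -83.9]), array([54.7, 31.8]), 78.65), 'circ', array([554.6, -83.2]), 28.0, 4315, 'z', array([0.0559, 0.0574, 0.0609]))
```

View pics/w8.png

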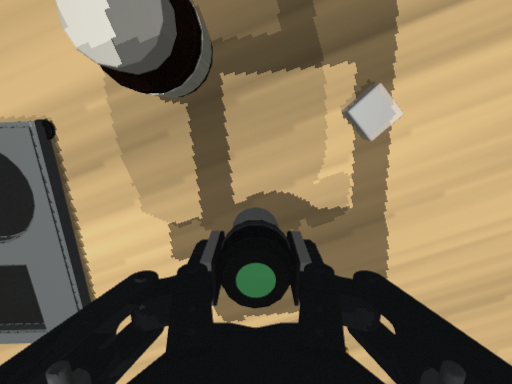

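The eyepiece is upright in the pads at (255,270). I'll lift and carry it.

Call:
apply_moves(
  plan=[
    [-0.02, 0, 0, 0],
    [-0.05, 0, 0, 0],
    [-0.078, 0.003, -0.025, 0],
    [-0.078, 0.007, -0.065, 0],
    [-0.078, 0.011, -0.11, 0],
    [-0.078, 0.016, -0.155, 0],
    [-0.078, 0.02, -0.2, 0],
    [-0.078, 0.023, -0.23, 0],
    [-0.078, 0.024, -0.238, 0],
    [-0.078, 0.024, -0.238, 0],
    [-0.078, 0.024, -0.238, 0],
  ],
)

```text
t: 21.35
position: [0.458, -0.2998, 0.0997]
eef_rot: [-0.951, 1.35, 0.948]
force: [0.5, -0.6, -0.8]
grip_width: 0.0356
```

```bash
python3 go.py 457.7 -300.9 30 70;python3 - <<'E'
from look import *
f=look("w9"); print("tray",f(.503,-.2715,.13,.010,.017))
im,d,K,x,A=load("pics/w9.npz"); print(proj([[.4577,-.3009,.007],[.4818,-.2268,.007],[.5391,-.2832,.007]],K,x,A).round(0))
E
```

```text
t 21.35 pos [ 458.  -299.8   99.7] yaw 70.13 tilt 0.24 grip 35.6
shift [ 0.0697  0.0002 -0.0013] turn 0.0022 dist 0.07 rows>= 2
tray ((array([ 502.9, -270.8]), array([156.6, 148.3]), 72.14), 'circ', array([ 502.6, -271. ]), 106.9, 10539, 'z', array([0.0115, 0.0129, 0.0141]))
[[254. 197.]
 [340. 194.]
 [299. 266.]]
```

View pics/w9.png

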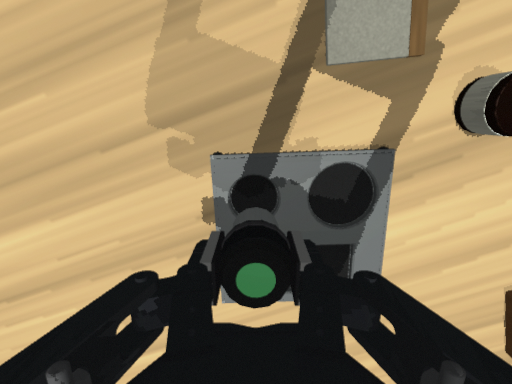

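The small pocket appears at (254,195), as projected (254,197). I'll lower to z = 30.

Call:
apply_moves(
  plan=[
    [0.025, 0, -0.001, 0],
    [0.048, 0, -0.001, 0],
    [0.06, 0, -0.001, 0],
    [0.066, 0, -0.001, 0],
    [0.069, 0, -0.001, 0],
    [0.07, 0, -0.001, 0],
    [0.07, 0, -0.001, 0],
    [0.07, 0, -0.001, 0],
  ],
)

```text
t: 22.4
position: [0.4583, -0.301, 0.0303]
eef_rot: [-0.953, 1.35, 0.947]
force: [-0.5, 0.8, -1.5]
grip_width: 0.0353
```

```bash
python3 go.py 457.7 -300.9 29 70
```

```text
t 22.4 pos [ 458.3 -301.    30.3] yaw 70.14 tilt 0.3 grip 35.3
shift [ 0.0013  0.0006 -0.0001] turn 0.0024 dist 0.001 rows>= 1
```

Call:
apply_moves(
  plan=[
    [0.001, 0, 0, 0],
    [0.0015, 0, 0, 0],
    [0.0015, 0, 0, 0],
  ],
)

```text
t: 22.78
position: [0.4585, -0.3012, 0.0294]
eef_rot: [-0.953, 1.349, 0.946]
force: [-0.5, 0.1, 2.1]
grip_width: 0.0356
```

Call:
apply_moves(
  plan=[
    [0, 0, 0, 0],
    [0, 0, 0, 0],
    [0, 0, 0, 0],
    [0, 0, 0, 0],
    [0, 0, 0, 0],
    [-0.015, 0, 0, 0],
    [-0.04, 0, 0, 0],
    [-0.08, 0, 0, 0],
    [-0.11, 0, 0, 0],
    [-0.12, 0, 0, 0],
    [-0.12, 0, 0, 0],
  ],
  gripper=65,
)

```text
t: 24.15
position: [0.4581, -0.3013, 0.1502]
eef_rot: [-0.954, 1.349, 0.945]
force: [-0.6, 0.4, 0.1]
grip_width: 0.0554
```

```bash
python3 go.py 687.2 -76.8 120 84.8;python3 - <<'E'
from look import *
f=look("w10"); print("eyep",f(.458,-.301,.03,.055,.075));print("eyep",f(.458,-.301,.03,.063,.075))
E
```

```text
t 24.15 pos [ 458.1 -301.3  150.2] yaw 70.14 tilt 0.42 grip 55.4
shift [ 0.0313 -0.139   0.2889] turn -0.2558 dist 0.322 rows>= 6
eyep ((array([ 458.1, -300.7]), array([36. , 35.7]), -24.35), 'circ', array([ 457.9, -301. ]), 18.5, 1230, 'z', array([0.0574, 0.0639, 0.0654]))
eyep ((array([ 458. , -300.8]), array([30.5, 30.4]), -33.39), 'circ', array([ 457.8, -300.7]), 15.7, 885, 'z', array([0.0633, 0.0643, 0.0655]))
```

View pics/w10.png

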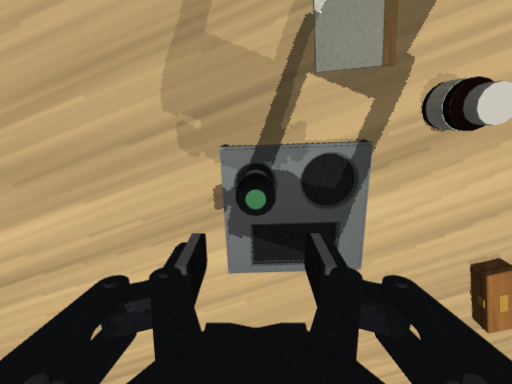

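The eyepiece stands in its pocket with its top at 64–65 mm and its centre within 1 mm. On to the case.

Call:
apply_moves(
  plan=[
    [0.003, -0.014, 0.03, -0.03],
    [0.006, -0.034, 0.07, -0.06],
    [0.01, -0.055, 0.115, -0.1],
    [0.015, -0.077, 0.16, -0.14],
    [0.02, -0.1, 0.207, -0.18],
    [0.025, -0.12, 0.25, -0.22],
    [0.03, -0.135, 0.28, -0.25],
    [0.0313, -0.139, 0.2889, -0.256],
    [0.0313, -0.139, 0.2889, -0.256],
    [0.0313, -0.139, 0.2889, -0.256],
  ],
  gripper=100,
)

```text
t: 25.45
position: [0.6857, -0.0776, 0.1183]
eef_rot: [-1.143, 1.249, 1.138]
force: [0.2, -0.4, 0.1]
grip_width: 0.0854
```

```bash
python3 go.py 687.2 -76.8 9 84.8;python3 - <<'E'
from look import *
f=look("w11"); print("case",f(.687,-.077,.06,.02,.03))
E
```

```text
t 25.45 pos [685.7 -77.6 118.3] yaw 84.71 tilt 0.24 grip 85.4
shift [ 0.1093 -0.001   0.001 ] turn -0.0016 dist 0.109 rows>= 2
case ((array([687.4, -77.2]), array([84.1, 36.9]), -4.32), 'circ', array([687.6, -76.6]), 44.7, 3480, 'z', array([0.0238, 0.025 , 0.0262]))
```

View pics/w11.png

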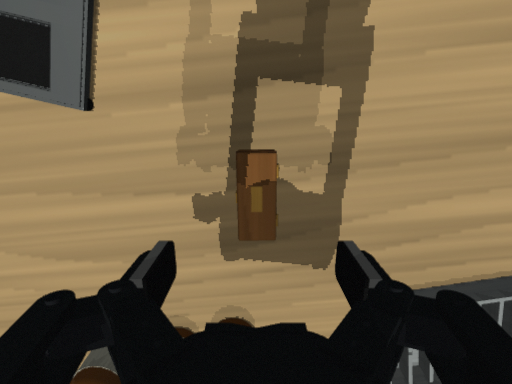

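The case lies centred at (257,197), yaw about -4.8°. I'll go down to z = 9 mm.

Call:
apply_moves(
  plan=[
    [0.03, -0.0015, 0.0008, -0.007],
    [0.065, -0.0015, 0.0008, -0.007],
    [0.09, -0.0015, 0.0008, -0.007],
    [0.1, -0.0015, 0.0008, -0.007],
    [0.1, -0.0015, 0.0008, -0.007],
    [0.1, -0.0015, 0.0008, -0.007],
  ],
)

```text
t: 26.25
position: [0.6889, -0.0776, 0.0207]
eef_rot: [-1.15, 1.244, 1.139]
force: [0.2, -0.2, 0.1]
grip_width: 0.0854
```

```bash
python3 go.py 687.4 -77.0 9 85.2
```

```text
t 26.25 pos [688.9 -77.6  20.7] yaw 85.08 tilt 0.46 grip 85.4
shift [0.0117 0.0016 0.0005] turn -0.0021 dist 0.012 rows>= 1
```

Call:
apply_moves(
  plan=[
    [0.006, 0.001, 0.0005, -0.002],
    [0.0115, 0.001, 0.0005, -0.002],
    [0.0115, 0.001, 0.0005, -0.002],
    [0.0115, 0.001, 0.0005, -0.002],
  ],
)

```text
t: 26.75
position: [0.688, -0.077, 0.0091]
eef_rot: [-1.152, 1.243, 1.141]
force: [-0.4, 0.5, -0.2]
grip_width: 0.0851
```

Call:
apply_moves(
  plan=[
    [0, 0, 0, 0],
    [0, 0, 0, 0],
    [0, 0, 0, 0],
    [0, 0, 0, 0],
    [0, 0, 0, 0],
    [0, 0, 0, 0],
    [0, 0, 0, 0],
    [0, 0, 0, 0],
    [0, 0, 0, 0],
  ],
  gripper=0,
)

```text
t: 27.88
position: [0.6883, -0.0771, 0.0094]
eef_rot: [-1.152, 1.243, 1.14]
force: [0.4, 0.3, 3.5]
grip_width: 0.0346
```

```bash
python3 go.py 539.1 -283.1 130 -18
```

```text
t 27.88 pos [688.3 -77.1   9.4] yaw 85.2 tilt 0.49 grip 34.6
shift [-0.1214  0.1304 -0.2179] turn 1.8011 dist 0.281 rows>= 10
```

Call:
apply_moves(
  plan=[
    [-0.02, 0, 0, 0],
    [-0.06, 0, 0, 0.08],
    [-0.1, 0.01, -0.018, 0.24],
    [-0.12, 0.026, -0.043, 0.4],
    [-0.12, 0.045, -0.075, 0.57],
    [-0.12, 0.063, -0.105, 0.74],
    [-0.12, 0.08, -0.135, 0.91],
    [-0.12, 0.098, -0.163, 1.08],
    [-0.12, 0.115, -0.19, 1.25],
    [-0.12, 0.125, -0.208, 1.42],
    [-0.12, 0.13, -0.218, 1.58],
    [-0.12, 0.1304, -0.218, 1.7],
  ],
)

```text
t: 29.38
position: [0.5382, -0.284, 0.1292]
eef_rot: [0.171, 1.556, -0.172]
force: [-0.0, -0.5, -0.5]
grip_width: 0.0348
```

```bash
python3 go.py 539.1 -283.1 120 -18
```

```text
t 29.38 pos [ 538.2 -284.   129.2] yaw -12.54 tilt 0.47 grip 34.8
shift [0.0092 0.0011 0.0006] turn 0.0953 dist 0.009 rows>= 1
```

Call:
apply_moves(
  plan=[
    [0.005, 0.001, 0.0005, 0.07],
    [0.009, 0.001, 0.0005, 0.095],
    [0.009, 0.001, 0.0005, 0.095],
    [0.009, 0.001, 0.0005, 0.095],
  ],
)

```text
t: 29.88
position: [0.539, -0.283, 0.1203]
eef_rot: [0.245, 1.549, -0.246]
force: [0.2, -0.1, -0.4]
grip_width: 0.0345
```

```bash
python3 go.py 539.1 -283.1 17 -18; python3 - <<'E'
from look import *
f=look("w12")
im,d,K,x,A=load("pics/w12.npz"); print(proj([[.4577,-.3009,.065],[.4818,-.2268,.007],[.5391,-.2832,.007]],K,x,A).round(0))
E
```

```text
t 29.88 pos [ 539.  -283.   120.3] yaw -17.94 tilt 0.47 grip 34.5
shift [ 1.033e-01 -1.000e-04 -7.000e-04] turn 0.0011 dist 0.103 rows>= 2
[[166. 261.]
 [177. 155.]
 [254. 192.]]
```

View pics/w12.png

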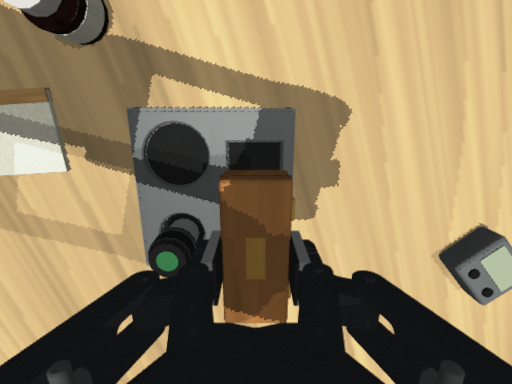

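The case is square over its pocket at (255,155), and the eyepiece at (167,255) is clear of the fingers. I'll lower it.

Call:
apply_moves(
  plan=[
    [0.03, 0, -0.0005, 0],
    [0.06, 0, -0.0005, 0],
    [0.085, 0, -0.0005, 0],
    [0.096, 0, -0.0005, 0],
    [0.1, 0, -0.0005, 0],
    [0.102, 0, -0.0005, 0],
    [0.102, 0, -0.0005, 0],
    [0.102, 0, -0.0005, 0],
  ],
)

```text
t: 30.92
position: [0.5399, -0.2834, 0.0193]
eef_rot: [0.244, 1.547, -0.247]
force: [-0.3, -0.2, -0.5]
grip_width: 0.0349
```

```bash
python3 go.py 539.1 -283.1 16 -18
```

```text
t 30.93 pos [ 539.9 -283.4   19.3] yaw -17.94 tilt 0.57 grip 34.9
shift [ 0.0033  0.0001 -0.0009] turn 0.001 dist 0.003 rows>= 1
```

Call:
apply_moves(
  plan=[
    [0.001, 0, 0, 0],
    [0.002, 0, 0, 0],
    [0.003, 0, 0, 0],
    [0.003, 0, 0, 0],
  ],
)

```text
t: 31.42
position: [0.54, -0.2835, 0.0167]
eef_rot: [0.244, 1.547, -0.247]
force: [-0.5, 0.8, 2.4]
grip_width: 0.0344
```

Call:
apply_moves(
  plan=[
    [0, 0, 0, 0],
    [0, 0, 0, 0],
    [0, 0, 0, 0],
    [0, 0, 0, 0],
    [0, 0, 0, 0],
    [-0.02, 0, 0, 0],
    [-0.05, 0, 0, 0],
    [-0.09, 0, 0, 0],
    [-0.12, 0, 0, 0],
    [-0.13, 0, 0, 0],
    [-0.13, 0, 0, 0],
  ],
  gripper=60,
)

```text
t: 32.8
position: [0.5391, -0.2833, 0.1478]
eef_rot: [0.244, 1.545, -0.247]
force: [-0.3, 0.0, -0.0]
grip_width: 0.0511
```

```bash
python3 go.py 448.9 -93.2 140 72; python3 - <<'E'
from look import *
f=look("w13"); print("case",f(.539,-.283,.06,.028,.040)); print("eyep",f(.458,-.301,.03,.063,.075))
E
```

```text
t 32.8 pos [ 539.1 -283.3  147.8] yaw -17.95 tilt 0.69 grip 51.1
shift [ 0.006   0.1531 -0.1444] turn -1.5698 dist 0.211 rows>= 9
case ((array([ 540.6, -282.5]), array([83.3, 37.1]), 72.12), 'circ', array([ 541.1, -282.5]), 44.6, 2967, 'z', array([0.0308, 0.032 , 0.0332]))
eyep ((array([ 456.8, -297. ]), array([31.2, 22.2]), 26.2), 'circ', array([ 458.6, -300.4]), 15.8, 570, 'z', array([0.0633, 0.0642, 0.0653]))
```

View pics/w13.png

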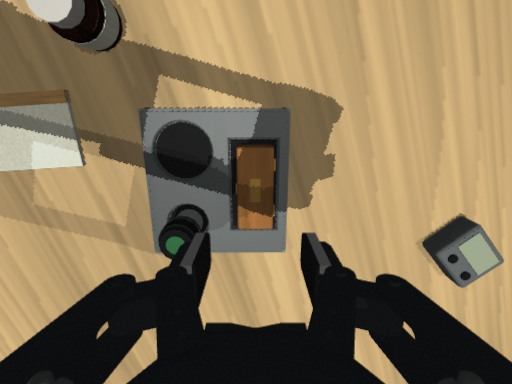

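The case is flat in its pocket (lid at 32 mm measured, 33 expected; yaw 72.1°). Last is the oil bottle.

Call:
apply_moves(
  plan=[
    [-0.01, 0.01, -0.01, -0.1],
    [-0.01, 0.027, -0.025, -0.24],
    [-0.005, 0.046, -0.043, -0.4],
    [-0.003, 0.067, -0.063, -0.57],
    [0, 0.087, -0.082, -0.74],
    [0, 0.107, -0.1, -0.91],
    [0.003, 0.125, -0.118, -1.08],
    [0.006, 0.14, -0.132, -1.25],
    [0.006, 0.15, -0.141, -1.42],
    [0.006, 0.1531, -0.1444, -1.57],
    [0.006, 0.1531, -0.1444, -1.57],
    [0.006, 0.1531, -0.1444, -1.57],
  ],
  gripper=100,
)

```text
t: 34.35
position: [0.4478, -0.0927, 0.1379]
eef_rot: [-0.977, 1.338, 0.968]
force: [0.0, -0.4, -0.0]
grip_width: 0.0853
```

```bash
python3 go.py 448.9 -93.2 12 72; python3 - <<'E'
from look import *
f=look("w14"); print("oil",f(.449,-.0934,.03,.06,.075)); print(f(.449,-.0934,.035,.036,.075))
E
```

```text
t 34.35 pos [447.8 -92.7 137.9] yaw 71.88 tilt 0.42 grip 85.3
shift [ 1.259e-01 -2.000e-04 -1.000e-04] turn -0.0021 dist 0.126 rows>= 3
oil ((array([448. , -92.7]), array([32.9, 32. ]), -19.78), 'circ', array([448.2, -92.9]), 16.9, 1223, 'z', array([0.0637, 0.065 , 0.066 ]))
((array([445. , -91.7]), array([44.5, 39.2]), 70.48), 'circ', array([447.9, -93. ]), 22.8, 1972, 'z', array([0.0404, 0.0644, 0.0659]))
```

View pics/w14.png

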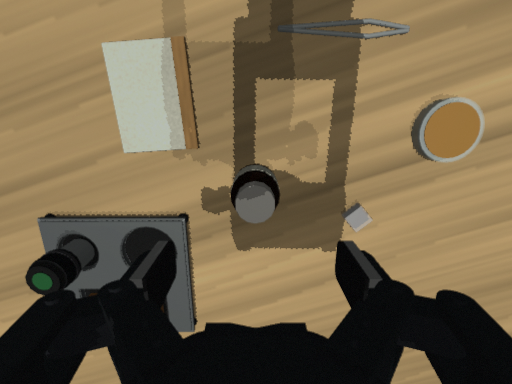

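The oil bottle is centred between the jaws at (256,197), measured at (448.2,-93). The fingers clear the tray and the grey cube. Down to z = 12.

Call:
apply_moves(
  plan=[
    [0.03, 0, 0, 0],
    [0.07, 0, 0, 0],
    [0.1, 0, 0, 0],
    [0.115, 0, 0, 0],
    [0.115, 0, 0, 0],
    [0.115, 0, 0, 0],
  ],
)

```text
t: 35.15
position: [0.4501, -0.0936, 0.0245]
eef_rot: [-0.979, 1.336, 0.965]
force: [0.6, -0.7, 0.5]
grip_width: 0.085
```

```bash
python3 go.py 448.3 -93.0 12 72
```

```text
t 35.15 pos [450.1 -93.6  24.5] yaw 71.88 tilt 0.6 grip 85.0
shift [ 0.0125  0.002  -0.    ] turn -0.0022 dist 0.013 rows>= 1
```

Call:
apply_moves(
  plan=[
    [0.006, 0.0015, 0, 0],
    [0.0125, 0.0015, 0, 0],
    [0.0125, 0.0015, 0, 0],
    [0.0125, 0.0015, 0, 0],
  ],
  gripper=75,
)

```text
t: 35.65
position: [0.4488, -0.0931, 0.012]
eef_rot: [-0.979, 1.336, 0.965]
force: [-0.3, -0.1, 0.1]
grip_width: 0.0641
```

Call:
apply_moves(
  plan=[
    [0, 0, 0, 0],
    [0, 0, 0, 0],
    [0, 0, 0, 0],
    [0, 0, 0, 0],
    [0, 0, 0, 0],
    [0, 0, 0, 0],
    [0, 0, 0, 0],
    [0, 0, 0, 0],
  ],
  gripper=0,
)

```text
t: 36.65
position: [0.4492, -0.0933, 0.0125]
eef_rot: [-0.98, 1.335, 0.964]
force: [0.2, -0.3, 5.1]
grip_width: 0.0443
```

```bash
python3 go.py 481.8 -226.8 100 72
```

```text
t 36.65 pos [449.2 -93.3  12.5] yaw 71.87 tilt 0.66 grip 44.3
shift [-0.0867 -0.0735 -0.1167] turn -0.0022 dist 0.163 rows>= 3
```

Call:
apply_moves(
  plan=[
    [-0.02, 0, 0, 0],
    [-0.05, 0, 0, 0],
    [-0.08, 0, 0, 0],
    [-0.087, -0.015, -0.024, 0],
    [-0.087, -0.032, -0.05, 0],
    [-0.087, -0.05, -0.08, 0],
    [-0.087, -0.067, -0.106, 0],
    [-0.087, -0.0735, -0.1167, 0],
    [-0.087, -0.0735, -0.1167, 0],
    [-0.087, -0.0735, -0.1167, 0],
  ],
)

```text
t: 37.9
position: [0.4813, -0.2256, 0.0998]
eef_rot: [-0.979, 1.335, 0.966]
force: [0.5, 0.9, -0.5]
grip_width: 0.0446
```

```bash
python3 go.py 481.8 -226.8 20 72;  python3 - <<'E'
from look import *
f=look("w15")
im,d,K,x,A=load("pics/w15.npz"); print(proj([[.4577,-.3009,.065],[.4818,-.2268,.007],[.5391,-.2832,.007]],K,x,A).round(0))
E
```

```text
t 37.9 pos [ 481.3 -225.6   99.8] yaw 71.92 tilt 0.59 grip 44.6
shift [ 0.0798 -0.     -0.0011] turn -0.0014 dist 0.08 rows>= 2
[[142. 222.]
 [254. 197.]
 [217. 267.]]
```

View pics/w15.png

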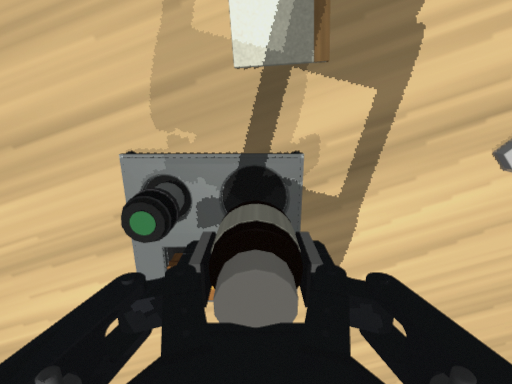

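The bottle is upright over the round pocket at (254,190), but its left finger points towards the eyepiece at (142,222). I'll turn the jaws 45° so they open clear of both the eyepiece and the case.

Call:
apply_moves(
  plan=[
    [0, 0, -0.0005, 0.1],
    [0, 0, -0.001, 0.25],
    [0, 0, -0.001, 0.4],
    [0, 0, -0.001, 0.55],
    [0, 0, -0.001, 0.7],
    [0, 0, -0.001, 0.784],
    [0, 0, -0.001, 0.784],
    [0, 0, -0.001, 0.784],
  ],
)

```text
t: 38.95
position: [0.4811, -0.226, 0.1001]
eef_rot: [-0.374, 1.529, 0.367]
force: [-0.2, -0.4, -1.3]
grip_width: 0.0444
```

```bash
python3 go.py 481.8 -226.8 20 27
```

```text
t 38.95 pos [ 481.1 -226.   100.1] yaw 27.13 tilt 0.62 grip 44.4
shift [ 0.0801 -0.0005 -0.0004] turn 0.0022 dist 0.08 rows>= 2
```

Call:
apply_moves(
  plan=[
    [0.03, -0.0005, -0.0004, 0],
    [0.055, -0.0005, -0.0004, 0],
    [0.07, -0.0005, -0.0004, 0],
    [0.076, -0.0005, -0.0004, 0],
    [0.079, -0.0005, -0.0004, 0],
    [0.08, -0.0005, -0.0004, 0],
    [0.08, -0.0005, -0.0004, 0],
    [0.08, -0.0005, -0.0004, 0],
  ],
)

```text
t: 39.95
position: [0.4822, -0.2269, 0.0207]
eef_rot: [-0.375, 1.528, 0.366]
force: [-0.4, 0.0, 0.4]
grip_width: 0.0446
```

```bash
python3 go.py 481.8 -226.8 19 27
```

```text
t 39.95 pos [ 482.2 -226.9   20.7] yaw 27.13 tilt 0.67 grip 44.6
shift [ 0.0017  0.0003 -0.0003] turn 0.0023 dist 0.002 rows>= 1
```

Call:
apply_moves(
  plan=[
    [0.001, 0, 0, 0],
    [0.0017, 0, 0, 0],
    [0.0017, 0, 0, 0],
  ],
)

```text
t: 40.33
position: [0.4824, -0.2271, 0.0197]
eef_rot: [-0.375, 1.528, 0.366]
force: [-0.8, 0.4, 5.0]
grip_width: 0.0444
```

Contact (5 N). I'll release and rise.

Call:
apply_moves(
  plan=[
    [0, 0, 0, 0],
    [0, 0, 0, 0],
    [0, 0, 0, 0],
    [0, 0, 0, 0],
    [0, 0, 0, 0],
    [-0.02, 0, 0, 0],
    [-0.05, 0, 0, 0],
    [-0.09, 0, 0, 0],
    [-0.13, 0, 0, 0],
    [-0.15, 0, 0, 0],
    [-0.15, 0, 0, 0],
  ],
  gripper=75,
)

```text
t: 41.7
position: [0.4817, -0.2273, 0.1719]
eef_rot: [-0.378, 1.524, 0.363]
force: [-0.7, 0.5, 0.2]
grip_width: 0.0643
```

```bash
python3 go.py 330 0 250 27; python3 - <<'E'
from look import *
f=look("w16"); print("oil",f(.4818,-.2268,.03,.067,.08)); print("eyep",f(.458,-.301,.03,.06,.075)); print("case",f(.539,-.283,.06,.028,.040))
f=look("top16","top"); g=look("scene16","scene")
for f in (f,g):
  print("oil",f(.4818,-.2268,.03,.067,.08)); print("eyep",f(.458,-.301,.03,.06,.075)); print("case",f(.539,-.283,.06,.028,.040)); print("slide",f(.48,.288,.07,.03,.05)); print("cap",f(.576,.2528,.03,.088,.11)); print("petri",f(.452,.102,.045,.012,.025))
E
```

```text
t 41.7 pos [ 481.7 -227.3  171.9] yaw 27.13 tilt 0.98 grip 64.3
shift [-0.0818  0.2704 -0.0305] turn 0.0023 dist 0.284 rows>= 5
oil ((array([ 482.4, -225.8]), array([33.6, 31.8]), -62.09), 'circ', array([ 482.5, -225.9]), 17.0, 1003, 'z', array([0.0706, 0.072 , 0.0731]))
eyep ((array([ 460.8, -297.2]), array([31.4, 24.2]), -37.13), 'circ', array([ 458.3, -299.9]), 16.2, 501, 'z', array([0.0611, 0.064 , 0.0653]))
case ((array([ 540., -282.]), array([84.1, 37.6]), 71.59), 'circ', array([ 540.4, -281.9]), 44.5, 2087, 'z', array([0.0305, 0.032 , 0.0331]))
oil ((array([ 482. , -226.2]), array([32.2, 32. ]), -45.44), 'circ', array([ 481.9, -225.8]), 16.7, 177, 'z', array([0.0712, 0.0736, 0.0758]))
eyep None
case ((array([ 557.2, -271.1]), array([72.1, 32. ]), -78.23), 'circ', array([ 542.8, -274.1]), 36.1, 38, 'z', array([0.0299, 0.0331, 0.0352]))
slide ((array([480.9, 287.3]), array([88.8, 58.5]), -21.54), 'circ', array([481.7, 287. ]), 50.4, 902, 'z', array([0.0391, 0.0431, 0.0459]))
cap ((array([575.7, 252.4]), array([29.3, 27.3]), 45.82), 'circ', array([575.4, 252.9]), 14.8, 137, 'z', 
[... 320 characters left out ...]
 ((array([ 459.4, -300.9]), array([31.3, 30. ]), 77.39), 'circ', array([ 459.6, -300.8]), 16.7, 215, 'z', array([0.0612, 0.0636, 0.0657]))
case ((array([ 522.4, -276.1]), array([84.4, 77.5]), 72.32), 'circ', array([ 530.1, -277.8]), 50.6, 868, 'z', array([0.0298, 0.0318, 0.0338]))
slide ((array([482.2, 286.7]), array([89.8, 57.7]), -20.75), 'circ', array([482. , 286.6]), 51.6, 756, 'z', array([0.0342, 0.042 , 0.044 ]))
cap ((array([577.2, 252.8]), array([29.3, 29.1]), 8.17), 'circ', array([576.2, 253.5]), 15.8, 152, 'z', array([0.089 , 0.0941, 0.0956]))
petri ((array([453.5, 101.3]), array([60.4, 59.7]), -33.95), 'circ', array([452.6, 101.2]), 32.0, 443, 'z', array([0.013 , 0.0148, 0.0167]))
```

View pics/w16.png

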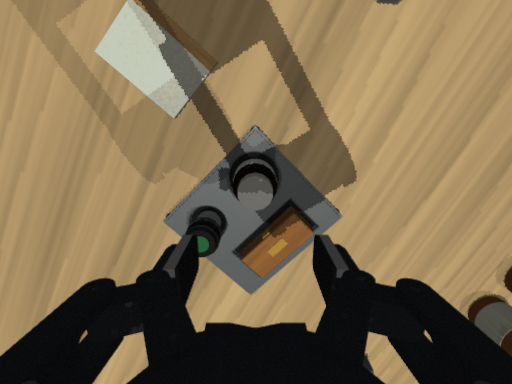

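View pics/scene16.png

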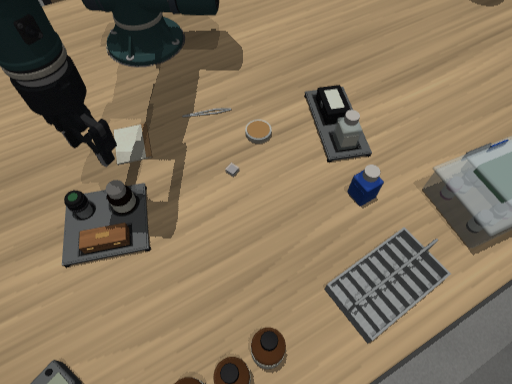

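The scene view shows all five items in their pockets: eyepiece (77,204), oil bottle (121,197), case (104,237), slide box (333,100) and stain bottle (348,128). The dish (258,131) and the blue bottle (366,184) have not moved. The gripper is about 100 mm clear of everything, so I'm handing in.

```bash
python3 -c "
from plant import *
print(read_state()['t'],finish_job())"
```

```text
the job is handed in; nothing more can be done
41.85 None
```

I made up both kits and handed the job in at 41.9 s. The slide box and stain bottle are in the smear tray. The eyepiece, micrometer case and oil bottle are in the measuring tray. All were placed in that order.

My last checks, from the wrist, top and scene cameras:

- **Seating:** all five stand upright or lie flat. Their tops measured 42–43 mm (slide box), 94–95 (stain bottle), 64 (eyepiece), 32 (case) and 72–74 (oil bottle). Seated on the pocket floor they should be 43, 95, 65, 33 and 73 mm. They sit within about 2 mm of their pocket centres.
- **Left alone:** the petri dish measured within 1 mm of where it started. The blue bottle looked unmoved in the final picture; I did not measure it again. Nothing was knocked over.
- **Disagreements:** in the last top view the gripper covered the eyepiece and most of the case. In the last scene view the case outline merged with its neighbours. For those two items I relied on the wrist views, plus the scene view for the eyepiece.
- **Tool tilt:** it drifted to about 1° by the end, with no visible effect on the seating.

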